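# Roll the upside-down instrument case onto its feet

## Robot

A 6-joint arm with a two-finger parallel gripper is mounted at the origin on the work surface. World frame = base frame: x ahead of the robot, y to its left, z up, the work surface at z = 0. Lengths are in m, angles in rad, forces in N, time in s.
With the tool pointing down it reaches from about 0.425 to 0.95 m from the base axis. Payload 3.5 kg.
Tool frame: the origin (TCP) lies on the centre line of the jaws, within the pads' length; the fingertips stand 14 mm ahead of it and the grasp point (between the pads) lies 5 mm behind it (tips_ahead is the distance from the TCP to the fingertips, in m); y points along the fingers, z is the direction in which the jaws open and shut, and the axes are right-handed (so a half turn about y gives the same grasp; the last joint's range is limited). The gripper opens to 85 mm and grips with 20 to 120 N. Pads are 22 mm wide; open, the fingers measure 114 mm over their backs; the gripper's body (76 mm by 85 mm) begins 54 mm behind the grasp point. The pads swing forward as they close: fully open they stand 13 mm farther back than shut.
Start: joints at [1.075, 0.286, 1.577, -0, 1.279, -0.15], TCP at [0.229, 0.635, 0.245] pointing down, gripper open.
Joint ranges: [-2.77, 2.77], [-0.9, 2.22], [0.21, 2.48], [-1.53, 4.67], [0.24, 2.81], [-2.84, 2.84]. Speed limits (rad/s): [2.79, 2.79, 3.14, 3.14, 3.14, 3.14].

## Interface

Orientations are given as a unit quaternion [x, y, z, w].
In Python, from plant import get_state, read_camera, sign_off, tips_ahead gives the robot as it stands.
- The arm moves only by the tool send_rows, never from a script. Its argument "plan" is a list of rows, each a list of 2 entries, a list of its own where there are three numbers: the shift along the tool's x, y, z in units of 12 cm (1.0 is 12 cm), then the turn, a rotation vector about the tool's x, y, z in units of 360 degrees (1.0 is 360 degrees). In form: [[[tx, ty, tz], [rx, ry, rz]], ...]. A call has 1 to 12 rows; each row shifts and turns the commanded pose from where the row before left it, along the tool's axes as they then stand; what a row does not reach is not made up. A row lasts 1/10 s, in which the tool goes at most 50 mm and 8.59 degrees, less where a joint would pass 70% of its speed; a pose out of reach is approached as far as the arm can. A call with a number of a shift or a turn outside -1 to 1 is refused whole. A call with a gripper value outside its range is refused whole. "gripper" is the closure, from 0 (fully open) to 1 (shut), set as the call begins (left out, the last holds). The fingers move at their own pace and stop on an object; "grip_force" is the grip in N (left out, the last holds). Time passes only in rows, so rows that do not move let the fingers close. It gives the time, the measured TCP pose, the force and the opening at its end, in the units of the state.
- get_state(): the state, without advancing time (a new reading comes with each control period).
- read_camera(name): name is "side" or "top" or "wrist"; returns a dict with "img" (384x512x3 uint8, blue, green, red), "fx", "fy", "cx", "cy" (pixels), "world_from_camera" (4x4, takes a point from camera to world coordinates); the wrist camera has in their place "mount" (4x4, takes a point from camera to tool coordinates, whose origin is the TCP and whose axes are the tool frame's). Camera axes: x right, y down, z forward; pixel columns grow to the right and rows downward; lengths in m; the calibration is good to about 2 mm. A picture is of the moment at which its call begins: read the wrist's pose just before it. There is no depth.
- sign_off(): hands the job in, once; it reports no verdict.
The state is a dict: "time": time; "qpos": joint angles; "dq": joint speeds; "joint_efforts": joint torques, N m; "eef_pos": TCP position; "tcp_rot": TCP orientation; "contact_force": force on the tool from outside, world axes, zero at the start; "wrist_torque": the same for the moment, N m; "opening": opening from 0.0 (shut) to 1.0 (fully open).
Only numpy, scipy, OpenCV 4.12 (cv2) and the standard library are available. Lean on these libraries where they do the work, as an engineer would, in place of code of your own. Each camera call takes 0.05 s, during which the arm holds its last target. There are 200 camera calls.

## Task

Two square aluminium instrument cases lie upside down, feet up, along the near edge of the grey work mat. Roll the longer one onto the mat, a quarter turn at a time, letting it come to rest on its side before the second turn, until it stands on its feet on the mat with its display window up, still lying parallel to that edge. Do not lift it off the bench and leave the shorter case where it is.

Things in the scene. Friction and masses are not known exactly. Their poses are not given: they have to be found in the camera images.
- long_case: The case to roll: aluminium box, 50 x 50 mm section, 120 mm long, 0.26-0.42 kg, black ends. Origin at its centre, y axis along its length, z axis out of the side with four flat black feet (up at the start, down at the end); window opposite, grooves between. Its x axis first points at the mat. Pushed near its upper edge, forward and rising with the face, it tips over its far lower edge.
- short_case: The other case, to be left alone: same make and 50 x 50 mm section but only 75 mm long, also feet up, loose; same frame, origin at its centre. It lies about 170 mm to the left or right of the long case along the mat's near edge.
- work_mat: Flat grey mat on the green rubber-covered bench (good grip), under 1 mm thick, no step, 240 mm (x) by 360 mm (y), origin at its centre; its x axis points across it, away from the robot; near edge at x = -120 mm. The cases start centred at about x = -155 mm, within 4 degrees of parallel to that edge. Small parts lie on it beyond x = 55 mm.
Things that resemble listed ones, but are neither listed nor needed, are in the scene too. What is shaped like the long_case but pink or purple is not meant.

How it is judged:
By the outcome, as a careful person would: the job done as asked, in the order asked, and still so for the second after the job is handed in, with the robot touching nothing.
It also fails if it takes over 42 s, if anything falls off the work surface, if the arm or the gripper's body presses on something with over 40 N, if the wrist force passes 120 N, or if a joint passes its speed limit or range.

## Working session

There is one attempt and no reset: what is moved stays moved. The work goes in short steps, Python scripts to look and compute and a tool call to move; the robot and the scene stay as the last step left them, time stands still between calls to the robot, and variables do not carry over. Pictures are saved under pics/ and viewed, about 8 in all and at most 12, crops included, and the job is handed in when it is done.

Besides the shell and the picture viewer there is one more tool, called as name([rows], argument=value, ...), one row to a line, values as JSON. send_rows: Moves the arm, as the interface text tells. Its arguments: {"type":"object","properties":{"plan":{"type":"array"},"gripper":{"type":"number"},"grip_force":{"type":"number"}},"required":["plan"]}

```bash
mkdir -p pics; ls; python3 - <<'E'
from plant import *
import cv2,numpy as np
s=get_state();print({k:np.round(v,4) for k,v in s.items()}); print(tips_ahead)
for n in ['side','top']:
    c=read_camera(n);cv2.imwrite(f'pics/{n}0.png',c['img']);print(n,c['fx'],c['fy'],c['cx'],c['cy'],np.round(c['world_from_camera'],4).tolist())
a=[cv2.imread(f'pics/{n}0.png') for n in ['top','side']]
E
```

```text
pics
{'time': np.float64(0.0), 'qpos': array([ 1.075 ,  0.2872,  1.5782,  0.    ,  1.2786, -0.15  ]), 'dq': array([ 0.0001,  0.0011, -0.0025, -0.0002,  0.001 , -0.0007]), 'joint_efforts': array([-1.00000e-04, -4.05999e+01, -2.92618e+01, -1.00000e-04,
        6.00000e-03,  0.00000e+00]), 'eef_pos': array([0.2284, 0.6345, 0.2439]), 'tcp_rot': array([ 0.6974, -0.1219,  0.1214, -0.6958]), 'contact_force': array([ 1.0948,  0.5548, -0.0545]), 'wrist_torque': array([-0.0158,  0.0213, -0.031 ]), 'opening': np.float64(0.9982)}
0.014
side 468.11256459606705 468.11256459606705 256.7964966326642 195.28736943827118 [[0.6789, -0.4355, 0.5911, -0.1063], [-0.7342, -0.4024, 0.5469, -0.5875], [-0.0003, -0.8053, -0.5929, 0.5969], [0.0, 0.0, 0.0, 1.0]]
top 464.85641829116815 464.85641829116815 258.36964984420797 194.4589704630868 [[-0.0229, -0.9964, 0.0811, 0.3359], [-0.9997, 0.0225, -0.0055, -0.0511], [0.0036, -0.0812, -0.9967, 1.0625], [0.0, 0.0, 0.0, 1.0]]
```

View pics/top0.png

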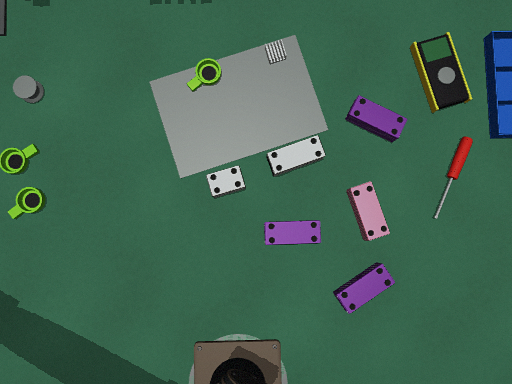

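View pics/side0.png

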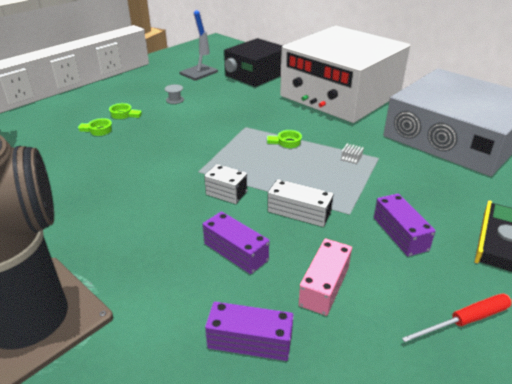

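The top view shows the mat (corners about (150,82), (296,36), (327,129), (180,178)). The long aluminium case is at (296,155) and the short one at (226,181). Three purple cases, (376,118), (293,232), (364,288), and a pink one, (369,211), are decoys. The white case about 57 px long, beside the mat edge with four feet up, fits long_case. The crop below confirms it.

```bash
cat > h.py <<'E'
import cv2,numpy as np
from plant import *
def ray(c,uv,z):
    T=np.array(c['world_from_camera']);uv=np.atleast_2d(uv).astype(float)
    d=np.c_[(uv[:,0]-c['cx'])/c['fx'],(uv[:,1]-c['cy'])/c['fy'],np.ones(len(uv))]@T[:3,:3].T
    return T[:3,3]+d*((z-T[2,3])/d[:,2])[:,None]
def blobs(m,amin):
    cs,_=cv2.findContours(m,cv2.RETR_EXTERNAL,cv2.CHAIN_APPROX_NONE)
    return [k for k in cs if cv2.contourArea(k)>amin]
def whites(c,lo=200):
    h=cv2.cvtColor(c['img'],cv2.COLOR_BGR2HSV)
    return cv2.inRange(h,(0,0,lo),(180,40,255))
E
python3 - <<'E'
from h import *
c=read_camera('top');im=c['img']
hsv=cv2.cvtColor(im,cv2.COLOR_BGR2HSV)
print('hsv mat',hsv[130,230],'case',hsv[155,296],hsv[168,280],'green',hsv[250,200])
m=cv2.inRange(hsv,(0,0,110),(180,40,185)); m=cv2.morphologyEx(m,cv2.MORPH_OPEN,np.ones((5,5)))
k=max(blobs(m,1000),key=cv2.contourArea)
a=cv2.approxPolyDP(cv2.convexHull(k),6,True)[:,0];print('mat px',a.tolist());P=ray(c,a,0)[:,:2];print(P.round(4).tolist(),'sides',np.linalg.norm(P-np.roll(P,-1,0),axis=1).round(4))
w=whites(c,200);w=cv2.morphologyEx(w,cv2.MORPH_CLOSE,np.ones((7,7)))
w=cv2.morphologyEx(w,cv2.MORPH_OPEN,np.ones((3,3)))
for k in blobs(w,150):
    Q=ray(c,k[:,0],.05)[:,:2].astype(np.float32)*1000
    r=cv2.minAreaRect(Q);print(cv2.boundingRect(k),np.round(r[0],1),np.round(r[1],1),cv2.boxPoints(r).round(1).tolist())
cr=im[20:210,140:340];cv2.imwrite('pics/crop1.png',cv2.resize(cr,None,fx=3,fy=3,interpolation=cv2.INTER_CUBIC))
E
```

```text
hsv mat [ 68   7 153] case [ 90   5 202] [60 13 20] green [ 74 115 102]
mat px [[295, 36], [326, 129], [180, 176], [151, 81]]
[[0.7954, -0.152], [0.5712, -0.2174], [0.469, 0.1222], [0.6941, 0.1879]] sides [0.2336 0.3547 0.2345 0.3546]
(207, 166, 37, 29) [451.3  15.5] [47.8 72. ] [[418.70001220703125, 43.900001525878906], [437.70001220703125, -25.600000381469727], [483.79998779296875, -13.0], [464.79998779296875, 56.5]]
(268, 136, 56, 36) [ 506.1 -141.2] [ 47.6 117.6] [[464.8999938964844, -93.0], [502.1000061035156, -204.5], [547.2999877929688, -189.39999389648438], [510.1000061035156, -77.9000015258789]]
(267, 41, 18, 21) [ 739.7 -103.3] [41.7 37.7] [[714.4000244140625, -91.0999984741211], [725.0, -127.30000305175781], [765.0, -115.5], [754.4000244140625, -79.30000305175781]]
```

View pics/crop1.png

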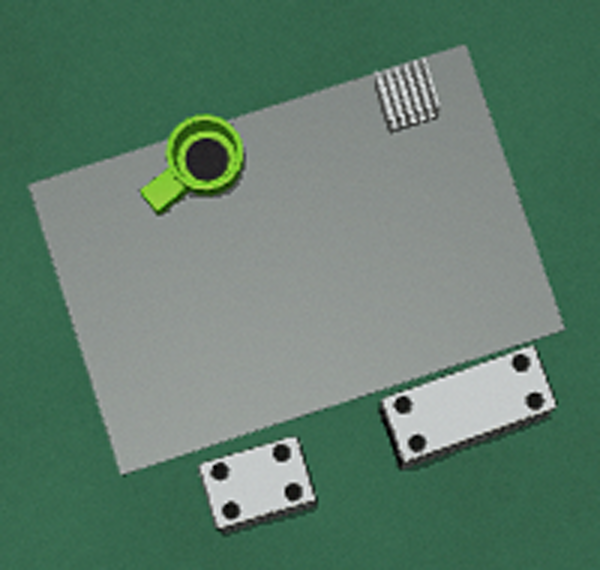

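The crop confirms the long_case: white aluminium, four feet up, 118 mm long, with its long side on the mat edge, mat frame about (-157, -85) mm. Next I work out the approach with the jaws partly open along the case, so that two fingers push on the near face.

```bash
cat >> h.py <<'E'
from scipy.spatial.transform import Rotation as R
YAW=np.radians(17.5);u=np.array([np.cos(YAW),np.sin(YAW),0]);v=np.array([-np.sin(YAW),np.cos(YAW),0])
C0=np.array([.5061,-.1412,0])
def rel():
    s=get_state();p=np.array(s['eef_pos']);d=p-C0;Rm=R.from_quat(s['tcp_rot'])
    print('t',s['time'],'rel u,v,z mm',(d@u*1e3).round(1),(d@v*1e3).round(1),(p[2]*1e3).round(1),'F',np.round([s['contact_force']@u,s['contact_force']@v,s['contact_force'][2]],1),'axes u/v/z',(np.array([u,v,[0,0,1]])@Rm.as_matrix()).round(3).tolist(),'open',s['opening'],'q',np.round(s['qpos'],2))
    return p,Rm
def goto(pu,pv,z):
    p,Rm=rel();t=C0+pu*u+pv*v;t[2]=z
    for sg in (1,-1):
        Rt=R.from_matrix(np.c_[sg*u,[0,0,-1],np.cross(sg*u,[0,0,-1])])
        print(sg,'shift',(Rm.inv().apply(t-p)/.12).round(3),'turn',((Rm.inv()*Rt).as_rotvec()/2/np.pi).round(4))
E
python3 -c "
from h import *
goto(-.066,0,.15)"
```

```text
t 0.15 rel u,v,z mm -31.4 823.4 244.2 F [-0.1  0.9  0.6] axes u/v/z [[0.795, -0.001, 0.606], [-0.606, -0.001, 0.795], [-0.0, -1.0, -0.002]] open 1.003773430886788 q [ 1.07  0.29  1.58 -0.    1.28 -0.15]
1 shift [ 3.93   0.795 -5.63 ] turn [ 3.000e-04 -1.036e-01 -1.000e-04]
-1 shift [ 3.93   0.795 -5.63 ] turn [2.000e-04 3.964e-01 4.000e-04]
```

send_rows([
  [[0, 0, 0], [0, -0.0207, 0]],
  [[0, 0, 0], [0, -0.0207, 0]],
  [[0, 0, 0], [0, -0.0207, 0]],
  [[0, 0, 0], [0, -0.0207, 0]],
  [[0.1, 0, 0], [0, -0.0207, 0]],
  [[0.35, 0, 0], [0, 0, 0]],
  [[0.3, 0, -0.2], [0, 0, 0]],
  [[0, 0, -0.4], [0, 0, 0]],
  [[0, 0, -0.4], [0, 0, 0]],
  [[0, 0, -0.4], [0, 0, 0]],
  [[0, 0, -0.4], [0, 0, 0]],
  [[0, 0, -0.4], [0, 0, 0]],
], gripper=0.35)

```text
time: 1.35
eef_pos: [0.3942, 0.4067, 0.2449]
tcp_rot: [0.699, 0.107, -0.107, -0.699]
contact_force: [1.2, -0.3, 0.3]
opening: 0.65
```

send_rows([
  [[0, 0, -0.4], [0, 0, 0]],
  [[0, 0, -0.4], [0, 0, 0]],
  [[0, 0, -0.4], [0, 0, 0]],
  [[0, 0, -0.4], [0, 0, 0]],
  [[0, 0, -0.4], [0, 0, 0]],
  [[0, 0, -0.4], [0, 0, 0]],
  [[0, 0, -0.4], [0, 0, 0]],
  [[0, 0, -0.4], [0, 0, 0]],
  [[-0.15, 0, -0.4], [0, 0, 0]],
  [[-0.3, 0, -0.4], [0, 0, 0]],
  [[0, 0, 0], [0, 0, 0]],
])

```text
time: 2.45
eef_pos: [0.4887, -0.0596, 0.2449]
tcp_rot: [0.7, 0.104, -0.105, -0.699]
contact_force: [-0.6, 0.7, 1.2]
opening: 0.65
```

```bash
python3 -c "
from h import *
goto(-.066,0,.15)"
```

```text
t 2.45 rel u,v,z mm 7.9 83.1 244.9 F [-0.4  0.9  1.2] axes u/v/z [[1.0, -0.002, 0.008], [-0.008, -0.001, 1.0], [-0.002, -1.0, -0.001]] open 0.6502635608430998 q [-0.33 -0.12  2.01 -0.    1.25 -2.19]
1 shift [-0.609  0.793 -0.696] turn [ 0.0002 -0.0013 -0.0003]
-1 shift [-0.609  0.793 -0.696] turn [4.000e-04 4.987e-01 3.000e-04]
```

send_rows([
  [[-0.3, 0, -0.2], [0, -0.0013, 0]],
  [[-0.31, 0, -0.25], [0, 0, 0]],
  [[0, 0.2, -0.246], [0, 0, 0]],
  [[0, 0.3, 0], [0, 0, 0]],
  [[0, 0.3, 0], [0, 0, 0]],
  [[0, 0.3, 0], [0, 0, 0]],
  [[0, 0.3, 0], [0, 0, 0]],
  [[0, 0.15, 0], [0, 0, 0]],
  [[0, 0, 0], [0, 0, 0]],
  [[0, 0, 0], [0, 0, 0]],
])

```text
time: 3.45
eef_pos: [0.446, -0.1562, 0.0596]
tcp_rot: [-0.698, -0.11, 0.11, 0.699]
contact_force: [0.2, 0.3, -0.5]
opening: 0.647
```

```bash
python3 -c "
from h import *
goto(-.066,0,.05)
a=read_camera('side')['img'][120:270,180:360];b=read_camera('top')['img'][100:250,200:380]
cv2.imwrite('pics/p2.png',cv2.resize(np.vstack([a,b]),None,fx=2,fy=2,interpolation=cv2.INTER_CUBIC)) if 0 else cv2.imwrite('pics/p2.png',cv2.resize(np.hstack([a,b]),(790,330),interpolation=cv2.INTER_CUBIC))"
```

```text
t 3.45 rel u,v,z mm -61.9 3.7 59.6 F [ 0.3  0.2 -0.5] axes u/v/z [[1.0, 0.0, -0.008], [0.008, 0.0, 1.0], [0.0, -1.0, 0.0]] open 0.6467460031703324 q [-0.55  0.09  2.19  0.    0.87 -2.44]
1 shift [-0.035  0.08  -0.031] turn [-0.      0.0012  0.    ]
-1 shift [-0.035  0.08  -0.031] turn [ 0.000e+00 -4.988e-01  1.000e-04]
```

View pics/p2.png

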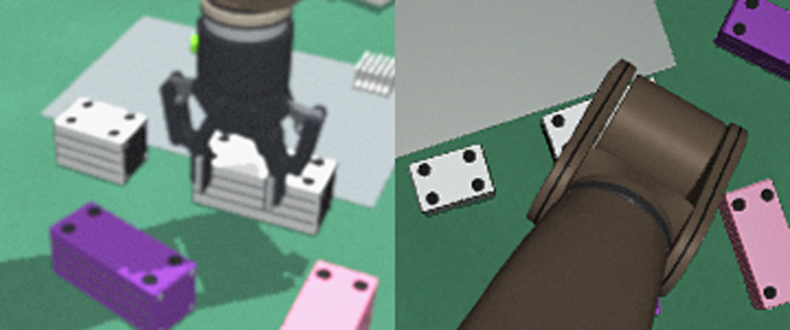

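The side view shows both fingertips just in front of the near face, within the case's length. The right tip is at about (305.5, 213) px full frame. I intersect that ray with the fingers' plane to get the tip height.

```bash
python3 -c "
from h import *
c=read_camera('side')
for uv in [(305.5,213),(271,209)]:
    o=ray(c,uv,.2)[0];e=ray(c,uv,0)[0]
    a=(o-C0)@u;b=(e-C0)@u;s=(-.062-a)/(b-a);p=o+s*(e-o);print(p[2],(p-C0)@v)
rel()"
```

```text
0.05306080842122743 -0.03197529773513827
0.03916441348239191 0.03803876052908062
t 3.6 rel u,v,z mm -61.1 2.6 61.1 F [ 0.6 -0.3  0.1] axes u/v/z [[1.0, 0.002, -0.008], [0.008, -0.003, 1.0], [0.002, -1.0, -0.003]] open 0.6520655868527742 q [-0.55  0.09  2.19  0.    0.87 -2.44]
```

send_rows([
  [[0, 0.06, -0.025], [0, 0.0012, 0]],
  [[0.06, 0.005, 0], [0, 0, 0]],
  [[0.06, 0, 0], [0, 0, 0]],
  [[0.04, 0, 0], [0, 0, 0]],
  [[0.02, 0, 0], [0, 0, 0]],
  [[0.01, 0, 0], [0, 0, 0]],
  [[0, 0, 0], [0, 0, 0]],
])

```text
time: 4.3
eef_pos: [0.4685, -0.1524, 0.0515]
tcp_rot: [-0.699, -0.108, 0.108, 0.699]
contact_force: [-0.2, 0.1, 0.6]
opening: 0.649
```

```bash
python3 -c "
from h import *
rel()"
```

```text
t 4.3 rel u,v,z mm -39.3 0.6 51.5 F [-0.1  0.2  0.6] axes u/v/z [[1.0, -0.0, -0.0], [0.0, 0.0, 1.0], [-0.0, -1.0, 0.0]] open 0.6491400725606319 q [-0.52  0.15  2.14 -0.    0.85 -2.4 ]
```

send_rows([
  [[0.015, 0, 0], [0, 0, 0]],
  [[0.015, 0, 0], [0, 0, 0]],
  [[0, 0, 0], [0, 0, 0]],
])

```text
time: 4.6
eef_pos: [0.4712, -0.1512, 0.0513]
tcp_rot: [-0.699, -0.107, 0.108, 0.699]
contact_force: [-3.6, -0.6, 1.7]
opening: 0.655
```

send_rows([
  [[0.015, 0, 0], [0, 0, 0]],
  [[0.015, 0, 0], [0, 0, 0]],
  [[0, 0, 0], [0, 0, 0]],
])

```text
time: 4.9
eef_pos: [0.4753, -0.1503, 0.0515]
tcp_rot: [-0.699, -0.107, 0.107, 0.699]
contact_force: [-3.6, -0.6, 0.8]
opening: 0.652
```

send_rows([
  [[0.02, -0.024, 0], [0, 0, 0]],
  [[0.02, -0.024, 0], [0, 0, 0]],
  [[0.02, -0.024, 0], [0, 0, 0]],
  [[0.028, -0.024, 0], [0, 0, 0]],
  [[0.028, -0.024, 0], [0, 0, 0]],
  [[0.028, -0.024, 0], [0, 0, 0]],
  [[0, 0, 0], [0, 0, 0]],
])

```text
time: 5.6
eef_pos: [0.4926, -0.1453, 0.0696]
tcp_rot: [0.699, 0.108, -0.107, -0.699]
contact_force: [-1.7, 0.1, 0.3]
opening: 0.645
```

```bash
python3 -c "
from h import *
rel()
a=read_camera('side')['img'][130:260,190:350]
cv2.imwrite('pics/p3.png',cv2.resize(a,None,fx=4,fy=4,interpolation=cv2.INTER_CUBIC))"
```

```text
t 5.6 rel u,v,z mm -14.1 0.2 69.6 F [-1.6  0.6  0.3] axes u/v/z [[1.0, 0.001, -0.0], [0.0, -0.001, 1.0], [0.001, -1.0, -0.001]] open 0.6451673014723668 q [-0.48  0.16  2.09  0.    0.9  -2.36]
```

View pics/p3.png

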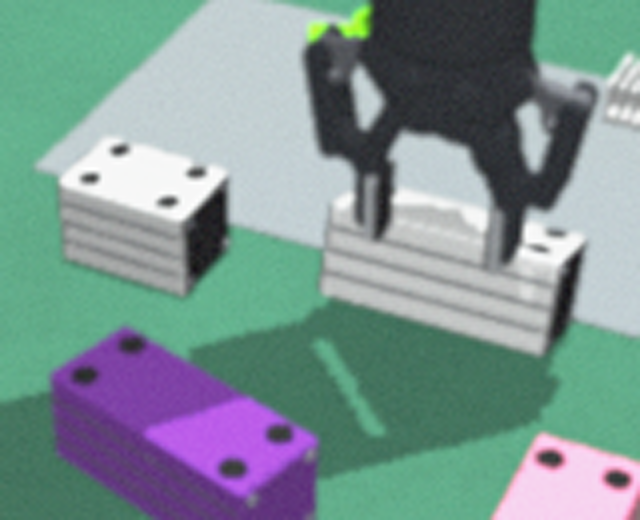

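The case is tilting about its far edge: its near bottom edge is off the bench, and the two tips are on the upper part of the face at crop (375,235) and (500,265). I continue along the arc.

send_rows([
  [[0.028, -0.013, 0], [0, 0, 0]],
  [[0.028, -0.011, 0], [0, 0, 0]],
  [[0.028, -0.01, 0], [0, 0, 0]],
  [[0.028, -0.007, 0], [0, 0, 0]],
  [[0.024, -0.005, 0], [0, 0, 0]],
  [[0.02, -0.003, 0], [0, 0, 0]],
  [[0.015, -0.002, 0], [0, 0, 0]],
  [[0.015, 0, 0], [0, 0, 0]],
  [[0, 0, 0], [0, 0, 0]],
])

```text
time: 6.55
eef_pos: [0.513, -0.1382, 0.0746]
tcp_rot: [-0.699, -0.107, 0.108, 0.699]
contact_force: [-0.3, -0.6, 0.3]
opening: 0.651
```

```bash
python3 -c "
from h import *
rel()
a=read_camera('side')['img'][130:260,190:350]
cv2.imwrite('pics/p4.png',cv2.resize(a,None,fx=4,fy=4,interpolation=cv2.INTER_CUBIC))"
```

```text
t 6.55 rel u,v,z mm 7.5 0.8 74.6 F [-0.4 -0.5  0.3] axes u/v/z [[1.0, -0.0, 0.0], [-0.0, 0.0, 1.0], [-0.0, -1.0, 0.0]] open 0.6513510004964075 q [-0.45  0.18  2.04  0.    0.91 -2.33]
```

View pics/p4.png

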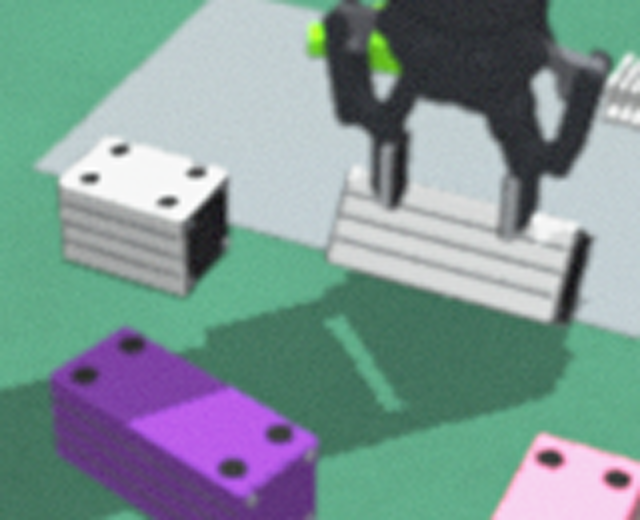

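The tilt is now about 42°, with both tips still on the face. A little more will take it past balance.

send_rows([
  [[0.015, -0.004, 0], [0, 0, 0]],
  [[0.015, 0, 0], [0, 0, 0]],
  [[0.015, 0, 0], [0, 0, 0]],
  [[0.015, 0, 0], [0, 0, 0]],
  [[0.015, 0, 0], [0, 0, 0]],
  [[0.015, 0, 0], [0, 0, 0]],
  [[0, 0, 0], [0, 0, 0]],
  [[0, 0, 0], [0, 0, 0]],
  [[0, 0, 0], [0, 0, 0]],
  [[0, 0, 0], [0, 0, 0]],
])

```text
time: 7.6
eef_pos: [0.5232, -0.1352, 0.0754]
tcp_rot: [-0.699, -0.107, 0.107, 0.699]
contact_force: [-0.1, -0.2, 0.3]
opening: 0.648
```

```bash
python3 -c "
from h import *
rel()
a=read_camera('side')['img'][130:260,190:350]
cv2.imwrite('pics/p5.png',cv2.resize(a,None,fx=4,fy=4,interpolation=cv2.INTER_CUBIC))"
```

```text
t 7.6 rel u,v,z mm 18.1 0.5 75.4 F [-0.2 -0.1  0.3] axes u/v/z [[1.0, -0.0, 0.0], [-0.0, 0.0, 1.0], [-0.0, -1.0, 0.0]] open 0.6478563206547162 q [-0.44  0.2   2.02 -0.    0.92 -2.32]
```

View pics/p5.png

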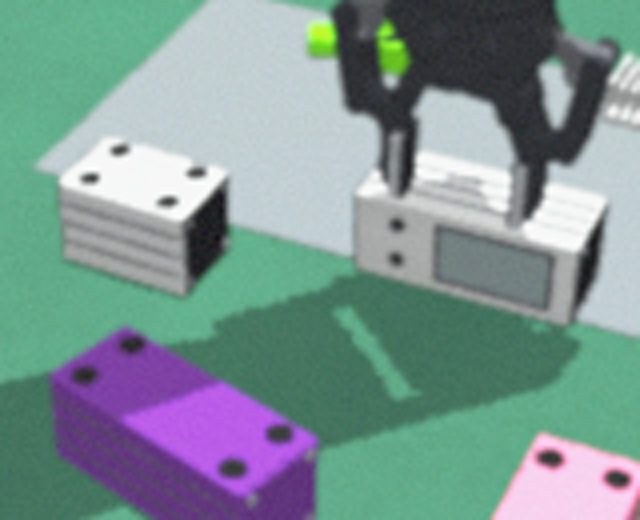

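It is resting on its side with the window facing the robot. Its near bottom edge runs from crop (355,267) to (572,323). I lift the tool and back off, and measure that edge in the side view.

send_rows([
  [[0, -0.15, 0], [0, 0, 0]],
  [[-0.2, -0.1, 0], [0, 0, 0]],
  [[-0.3, 0, 0], [0, 0, 0]],
  [[0, 0, 0], [0, 0, 0]],
  [[0, 0, 0], [0, 0, 0]],
])

```text
time: 8.15
eef_pos: [0.4659, -0.1534, 0.1055]
tcp_rot: [0.699, 0.107, -0.107, -0.699]
contact_force: [0.4, -0.1, 1.3]
opening: 0.65
```

```bash
python3 -c "
from h import *
rel()
c=read_camera('side')
P=ray(c,[(190+355/4,130+267/4),(190+572/4,130+323/4)],0)
print([(round((p-C0)@u*1e3,1),round((p-C0)@v*1e3,1)) for p in P])
P=ray(c,[(190+358/4,130+192/4),(190+577/4,130+247/4)],0.05)
print([(round((p-C0)@u*1e3,1),round((p-C0)@v*1e3,1)) for p in P])
"
```

```text
t 8.15 rel u,v,z mm -42.1 0.4 105.5 F [ 0.3 -0.2  1.3] axes u/v/z [[1.0, 0.001, 0.002], [-0.002, -0.0, 1.0], [0.001, -1.0, -0.0]] open 0.6502835121541478 q [-0.53  0.05  2.13  0.    0.97 -2.4 ]
[(np.float64(30.1), np.float64(59.9)), (np.float64(33.1), np.float64(-60.1))]
[(np.float64(28.2), np.float64(58.9)), (np.float64(29.9), np.float64(-58.7))]
```

The near face is at u ≈ 30 mm and within 1.5° of parallel, 120 mm long as it should be. Now I descend behind it and push again.

send_rows([
  [[0, 0.2, 0], [0, 0, 0]],
  [[0.1, 0.2, 0], [0, 0, 0]],
  [[0.15, 0.035, 0], [0, 0, 0]],
  [[0.13, 0, 0], [0, 0, 0]],
  [[0.07, 0, 0], [0, 0, 0]],
  [[0.03, 0, 0], [0, 0, 0]],
  [[0.02, 0, 0], [0, 0, 0]],
  [[0.015, 0, 0], [0, 0, 0]],
  [[0, 0, 0], [0, 0, 0]],
])

```text
time: 9.1
eef_pos: [0.5245, -0.1348, 0.0533]
tcp_rot: [-0.699, -0.107, 0.108, 0.699]
contact_force: [-3.1, -1.7, 1.9]
opening: 0.656
```

```bash
python3 -c "
from h import *
rel()"
```

```text
t 9.1 rel u,v,z mm 19.5 0.6 53.3 F [-3.4 -0.7  1.9] axes u/v/z [[1.0, -0.001, 0.0], [-0.0, 0.0, 1.0], [-0.001, -1.0, 0.0]] open 0.655730678201451 q [-0.44  0.24  2.02 -0.    0.88 -2.31]
```

send_rows([
  [[0.018, -0.012, 0], [0, 0, 0]],
  [[0.02, -0.024, 0], [0, 0, 0]],
  [[0.02, -0.024, 0], [0, 0, 0]],
  [[0.02, -0.024, 0], [0, 0, 0]],
  [[0.028, -0.024, 0], [0, 0, 0]],
  [[0.028, -0.024, 0], [0, 0, 0]],
  [[0.028, -0.018, 0], [0, 0, 0]],
  [[0.028, -0.012, 0], [0, 0, 0]],
  [[0.028, -0.01, 0], [0, 0, 0]],
  [[0.028, -0.008, 0], [0, 0, 0]],
  [[0, 0, 0], [0, 0, 0]],
])

```text
time: 10.2
eef_pos: [0.554, -0.1258, 0.0756]
tcp_rot: [0.699, 0.108, -0.107, -0.699]
contact_force: [-1.7, 0.4, 5.3]
opening: 0.648
```

```bash
python3 -c "
from h import *
rel()
a=read_camera('side')['img'][120:250,200:360]
cv2.imwrite('pics/p6.png',cv2.resize(a,None,fx=4,fy=4,interpolation=cv2.INTER_CUBIC))"
```

```text
t 10.2 rel u,v,z mm 50.3 0.3 75.6 F [-1.5  0.9  5.3] axes u/v/z [[1.0, 0.001, 0.0], [-0.0, -0.0, 1.0], [0.001, -1.0, -0.0]] open 0.6475541590531165 q [-0.4   0.25  1.96  0.    0.93 -2.28]
```

View pics/p6.png

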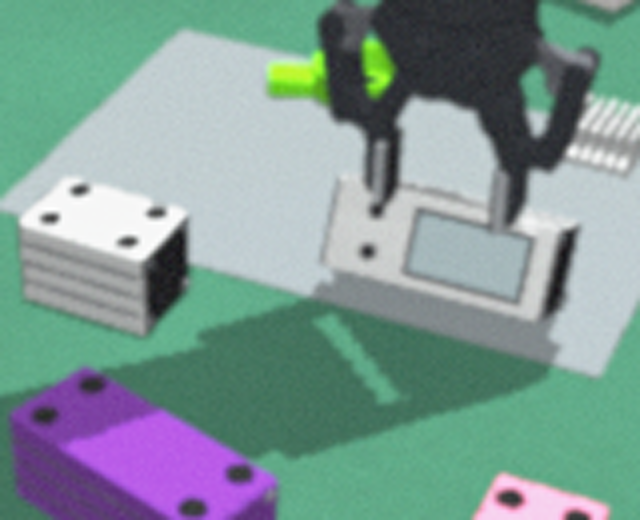

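The second turn is at about 35°: window tilting up, near edge raised, both tips on the upper part of the window face. I continue.

send_rows([
  [[0.022, -0.015, 0], [0, 0, 0]],
  [[0.022, -0.01, 0], [0, 0, 0]],
  [[0.02, -0.006, 0], [0, 0, 0]],
  [[0.018, -0.004, 0], [0, 0, 0]],
  [[0.015, 0, 0], [0, 0, 0]],
  [[0.015, 0, 0], [0, 0, 0]],
  [[0.015, 0, 0], [0, 0, 0]],
  [[0.015, 0, 0], [0, 0, 0]],
  [[0.015, 0, 0], [0, 0, 0]],
  [[0.015, 0, 0], [0, 0, 0]],
  [[0, 0, 0], [0, 0, 0]],
  [[0, 0, 0], [0, 0, 0]],
])

```text
time: 11.45
eef_pos: [0.5727, -0.1196, 0.0787]
tcp_rot: [-0.699, -0.107, 0.108, 0.699]
contact_force: [0.1, 0.3, -0.4]
opening: 0.65
```

```bash
python3 -c "
from h import *
rel()
a=read_camera('side')['img'][120:250,200:360]
cv2.imwrite('pics/p7.png',cv2.resize(a,None,fx=4,fy=4,interpolation=cv2.INTER_CUBIC))"
```

```text
t 11.45 rel u,v,z mm 70.0 0.6 78.7 F [ 0.2  0.3 -0.4] axes u/v/z [[1.0, -0.0, 0.0], [-0.0, 0.0, 1.0], [-0.0, -1.0, 0.0]] open 0.6497770467991486 q [-0.38  0.28  1.91 -0.    0.95 -2.26]
```

View pics/p7.png

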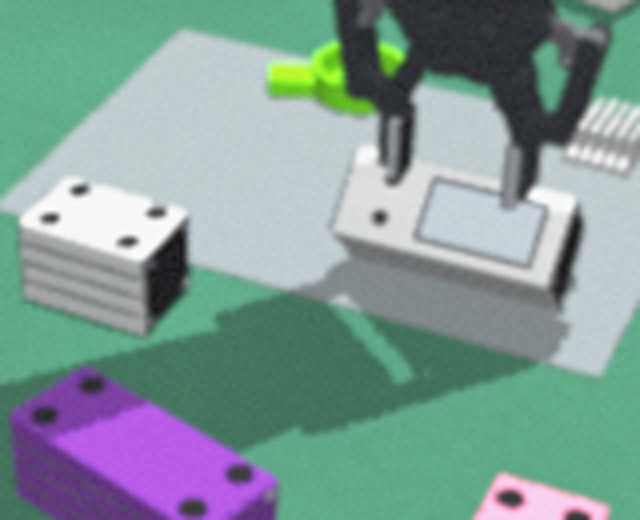

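It is near balance, at about 45°. A few more slow millimetres are needed.

send_rows([
  [[0.015, 0, 0], [0, 0, 0]],
  [[0.015, 0, 0], [0, 0, 0]],
  [[0.015, 0, 0], [0, 0, 0]],
  [[0.015, 0, 0], [0, 0, 0]],
  [[0.015, 0, 0], [0, 0, 0]],
  [[0, 0, 0], [0, 0, 0]],
  [[0, 0, 0], [0, 0, 0]],
  [[0, 0, 0], [0, 0, 0]],
  [[0, 0, 0], [0, 0, 0]],
  [[0, 0, 0], [0, 0, 0]],
])

```text
time: 12.5
eef_pos: [0.5814, -0.1169, 0.079]
tcp_rot: [0.699, 0.107, -0.107, -0.699]
contact_force: [-0.7, -0.3, 0.6]
opening: 0.649
```

```bash
python3 -c "
from h import *
rel()
a=read_camera('side')['img'][120:250,200:360]
cv2.imwrite('pics/p8.png',cv2.resize(a,None,fx=4,fy=4,interpolation=cv2.INTER_CUBIC))"
```

```text
t 12.5 rel u,v,z mm 79.1 0.5 79.0 F [-0.7 -0.1  0.6] axes u/v/z [[1.0, -0.0, 0.0], [-0.0, -0.0, 1.0], [-0.0, -1.0, -0.0]] open 0.6492116857544815 q [-0.37  0.3   1.89 -0.    0.95 -2.25]
```

View pics/p8.png

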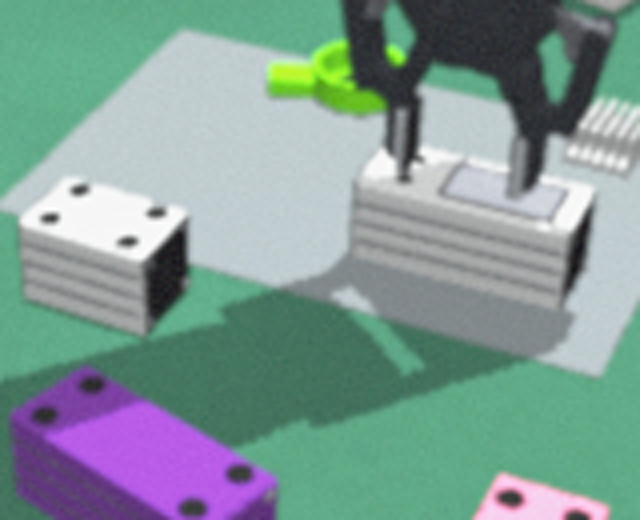

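The case stands on its feet on the mat with its window up. I retract straight up, then back and clear, and verify in the top view.

send_rows([
  [[0, -0.1, 0], [0, 0, 0]],
  [[0, -0.3, 0], [0, 0, 0]],
  [[0, -0.4, 0], [0, 0, 0]],
  [[0, -0.4, 0], [0, 0, 0]],
  [[0, 0, 0.4], [0, 0, 0]],
  [[0, 0, 0.4], [0, 0, 0]],
  [[0, 0, 0.4], [0, 0, 0]],
  [[0, 0, 0.4], [0, 0, 0]],
  [[0, 0, 0.4], [0, 0, 0]],
  [[0, 0, 0.4], [0, 0, 0]],
  [[0, 0, 0], [0, 0, 0]],
  [[0, 0, 0], [0, 0, 0]],
])

```text
time: 13.75
eef_pos: [0.4947, 0.1587, 0.2239]
tcp_rot: [0.699, 0.109, -0.108, -0.699]
contact_force: [-0.1, -0.4, 0.1]
opening: 0.654
```

```bash
python3 - <<'E'
from h import *
rel()
c=read_camera('top');w=whites(c,170);w=cv2.morphologyEx(w,cv2.MORPH_OPEN,np.ones((3,3)))
w=cv2.morphologyEx(w,cv2.MORPH_CLOSE,np.ones((11,11)))
M=np.array([.6324,-.0148]);y=np.radians(16.75);U=np.array([[np.cos(y),np.sin(y)],[-np.sin(y),np.cos(y)]])
for k in blobs(w,150):
    Q=((ray(c,k[:,0],.05)[:,:2]-M)@U.T).astype(np.float32)*1000
    print(cv2.boundingRect(k),[np.round(x,1) for x in cv2.minAreaRect(Q)])
cv2.imwrite('pics/p9.png',cv2.resize(c['img'][20:230,130:340],None,fx=2.8,fy=2.8))
E
```

```text
t 13.75 rel u,v,z mm 79.3 289.4 223.9 F [-0.2 -0.4  0.1] axes u/v/z [[1.0, 0.001, -0.003], [0.003, -0.001, 1.0], [0.001, -1.0, -0.001]] open 0.6538532234071698 q [ 0.12 -0.04  1.98 -0.    1.2  -1.76]
(170, 102, 130, 93) [array([-107.5,   35.1]), array([278.5, 164.8]), np.float64(88.8)]
```

View pics/p9.png

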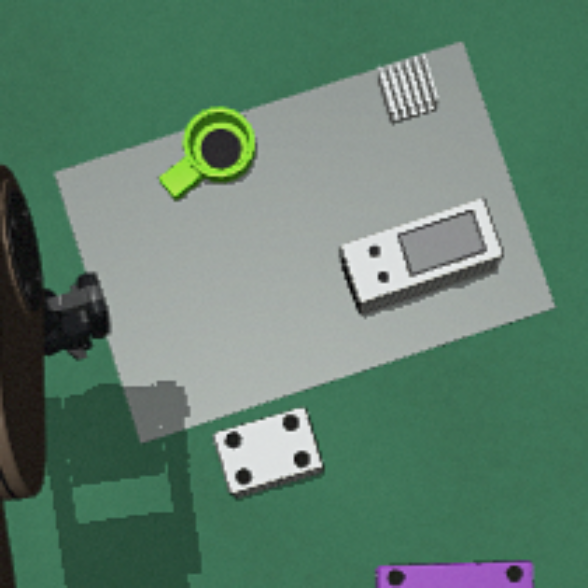

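The picture shows the case wholly on the mat, window up, with top corners at crop (341,245), (485,199), (502,256), (362,305). My mask merged with the bright mat, so its numbers are void. I compute the pose from the corners, then hand in.

```bash
python3 - <<'E'
from h import *
c=read_camera('top');M=np.array([.6324,-.0148]);y=np.radians(16.75);U=np.array([[np.cos(y),np.sin(y)],[-np.sin(y),np.cos(y)]])
for n,p in dict(long=[(341,245),(485,199),(502,256),(362,305)],short=[(215,433),(304,407),(322,464),(236,495)]).items():
    P=(ray(c,np.array(p)/2.8+[130,20],.05)[:,:2]-M)@U.T
    print(n,cv2.minAreaRect((P*1000).astype(np.float32)),P.mean(0))
print('short before',U@(np.array([.4513,.0155])-M))
print(sign_off())
E
```

```text
long ((-53.02494430541992, -85.14122009277344), (51.03742599487305, 120.3905258178711), 0.960253119468689) [-0.05323299 -0.08448442]
short ((-165.7658233642578, 78.92607116699219), (51.496482849121094, 72.49609375), 0.9894527792930603) [-0.16631293  0.07922177]
short before [-0.16468383  0.08120676]
the job is handed in; nothing more can be done
None
```

I rolled the long case onto the mat in two quarter turns, pushing with both fingers on its near face. It came to rest on its side before the second turn, and I never gripped or lifted it. The whole job took about 14 s of the 42 s allowed, and the job is handed in.

**Final check (top view):**
- **Long case:** it stands on its feet with the window up, centred at about x = -53, y = -85 mm on the mat. It is about 1° off parallel to the near edge, and its outline measures 51 x 120 mm, matching its known size.
- **Short case:** it is where it was, within the 2 mm measuring error.
- **Robot:** the arm is clear and touching nothing.
- **Forces:** readings at the end of each move stayed below about 6 N. I did not record forces between those readings.

**Checks that failed or disagreed:**
- The last automatic white mask merged the case with the bright mat, so its numbers were void. I used the case corners read from the picture instead.
- The fingertip height came out as 39 and 53 mm for the two tips. I used their mean of 46 mm, which agrees with the given 14 mm.

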